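# Load the shaker block and offer up its cover plate

### The arm

A 6-joint arm with a two-finger parallel gripper is mounted at the origin on a cart in front of the work surface, level with it; the furniture and walls round the work are solid. World frame = base frame: x ahead of the robot, y to its left, z up, the work surface at z = 0. Lengths are in mm, angles in rad, forces in N, time in s.
With the tool pointing down it reaches from about 350 to 925 mm from the base axis. Payload 6.4 kg.
Tool frame: the origin (TCP) lies on the mounting face of the last link; the fingertips stand 173 mm ahead of it and the grasp point (between the pads) lies manip.tcp_to_grasp ahead of it (manip.tcp_to_grasp is the distance from the TCP to the grasp point, in mm); z points along the fingers, y is the line along which they close (so a half turn about z gives the same grasp; the last joint's range is limited). The gripper opens to 85 mm and grips with 20 to 120 N. Pads are 22 mm wide; open, the fingers measure 114 mm over their backs; the gripper's body (76 mm by 85 mm) begins 54 mm behind the grasp point. The pads swing forward as they close: fully open they stand 13 mm farther back than shut.
Start: joints at [1.036, 0.245, 1.558, -0, 1.339, -0.174], TCP at [229.463, 608.163, 404.69] pointing down, gripper open.
Joint ranges: [-3.13, 3.13], [-1.02, 2.26], [0.13, 2.54], [-0.95, 4.09], [0.21, 2.88], [-2.74, 2.74]. Speed limits (rad/s): [2.57, 2.57, 3.14, 3.14, 3.14, 3.14].

### API

Orientations are given as a unit quaternion [w, x, y, z].
In Python, from bench import sensors, capture, hand_in, boxes_of, place_of, manip gives the robot as it stands.
- The arm moves only by the tool jog_arm, never from a script. Its argument "series" is a list that holds one entry, the list of rows, each a list of 7 numbers: the closure in counts, from 0 (fully open) to 255 (shut), then the shift along the tool's x, y, z in cm, then the turn, a rotation vector about the tool's x, y, z in degrees. In form: [[[hand, tx, ty, tz, rx, ry, rz], ...]]. A call has exactly 5 rows; each row is the pose to reach, as a shift and turn from the pose commanded when the call began, along the tool's axes at that moment; what a row does not reach only later rows make up. A row lasts 1/8 s, in which the tool goes at most 62.5 mm and 10.7 degrees, less where a joint would pass 70% of its speed; a pose out of reach is approached as far as the arm can. A call with a gripper value outside its range is refused whole. The fingers move at their own pace and stop on an object; "grip_force" is the grip in N (left out, the last holds). Time passes only in rows, so rows that repeat a pose let the fingers close, or fill a call up. It gives the time, the measured TCP pose, the force, the opening and the grip force at its end, in the units of the state.
- sensors.read_state(): the state, without advancing time (a new reading comes with each control period).
- capture(name): name is "side" or "top"; returns a dict with "frame" (400x640x3 uint8, red, green, blue), "mtx" (3x3 intrinsics, pixels), "world_from_camera" (4x4, takes a point from camera to world coordinates). Camera axes: x right, y down, z forward; pixel columns grow to the right and rows downward; lengths in mm; the calibration is good to about 2 mm. A picture is of the moment at which its call begins. There is no depth.
- hand_in(): hands the job in; it is judged then, once.
Trained networks look in the newest picture that a camera, given by its name, has taken for a name from the list of things; names that differ only in an ending like _2 or _b are one class to them, and where a whole thing is asked for, a point or a joint stands for the part that bears it (a point fixed in the world has none). Each returns a list of dicts, best first, with "confidence" (0 to 1); they miss things now and then, are a little off and sometimes report something else, mostly with a low value. They report only what shows in the picture. A call takes as long as a camera call.
- boxes_of(camera, target): "centre" ([row, column] in pixels, amid what is visible of it).
- place_of(camera, target): "centre" ([row, column] in pixels: a listed point, or the origin of a listed thing).
The state is a dict: "clock": time; "joints": joint angles; "joint_vel": joint speeds; "tau": joint torques, N m; "position": TCP position; "eef_rot": TCP orientation; "contact_force": force on the tool from outside, world axes, zero at the start; "wrist_torque": the same for the moment, N m; "width": opening from 0.0 (shut) to 1.0 (fully open); "grip_force": force on a finger pad.
Only numpy, scipy, OpenCV 4.12 (cv2) and the standard library are available. Lean on these libraries where they do the work, as an engineer would, in place of code of your own. Each camera call takes 0.05 s, during which the arm holds its last target. There are 200 camera calls.

### The job

Take the orange-capped vial out of the green stand and set it fully down in the empty middle well of the aluminium block, and let go of it. Then pick up the blue cover plate by its black handle and hold it level, hovering about a centimetre above the block's four brass posts without touching them, with each corner hole centred over a post's threaded hole (either way round) so that a colleague can drive the screws. Finish while still holding the plate there, and leave the white-capped vials and the other things on the bench where they are.

Things in the scene. Friction and masses are not known exactly. Their poses are not given: they have to be found in the camera images.
- vial_center (a point): Centre of the loose vial with the orange cap: amber body 18 mm in diameter, cap 20 mm in diameter and 16 mm high, 62 mm tall in all, 30 g. The point is on its axis, 31 mm above its underside; z points to the cap, whose middle is 23 mm above it: grip it there. It starts upright in a well of the green stand. Fully down in the block this point is 1 mm above the block's top face.
- stand: Fixed green plastic stand, 80 (its x) by 44 (y) by 30 mm high; origin at the centre of its underside. Two wells, 20 mm in diameter and 22 mm deep, at x = -18 and +18 mm; the orange-capped vial starts in the one at -18, standing 40 mm out; the other is empty.
- block: Fixed aluminium block, 80 (its x) by 140 (y) by 45 mm high on a black 92x152x6 mm foot; origin at the centre of its underside, z up. Three wells in a row at y = -34, 0, +34 mm; white-capped vials like the orange one stand in the outer two, 32 mm out. Four brass posts, 13 mm in diameter, at x = +-30, y = +-60 mm reach 85 mm above the worktop.
- empty_well (a point): Centre of the mouth of the empty middle well, on the block's top face, 45 mm above the worktop; well 20 mm in diameter with a 2 mm bevel, floor 30 mm below this point.
- cover: Blue cover plate, loose, 84 mm (its x) by 146 mm (its y) by 5 mm, 0.22 kg give or take; origin at the centre of its underside, z up. It starts lying flat on the worktop. Four 14 mm through holes at x = +-30, y = +-60 mm match the block's posts. Half a turn makes no difference.
- cover_grip (a point): Centre of the black handle bar of the cover plate, 35 mm above the plate's underside (30 mm above its top face), axes as the plate. The bar runs along the plate's x axis: 64 mm long, 14 mm wide (y), 16 mm high, carried by two 10 mm posts 52 mm apart, so it is gripped at its middle across y with 22 mm of free height beneath it.
- thread0 (a point): Centre of the top of the brass post at x, y = +30, +60 mm on the block, where its 6 mm threaded hole (dark spot) opens, 85 mm above the worktop.
- cover_hole0 (a point): Centre of the 14 mm hole at x, y = +30, +60 mm in the cover plate, level with the plate's underside.
- thread2 (a point): Centre of the top of the brass post at x, y = -30, -60 mm on the block, where its 6 mm threaded hole (dark spot) opens, 85 mm above the worktop.
- cover_hole2 (a point): Centre of the 14 mm hole at x, y = -30, -60 mm in the cover plate, level with the plate's underside.
- vial_b_center (a point): Centre (31 mm above the underside) of the white-capped vial in the block's well at y = -34 mm; leave it alone.
- vial_c_center (a point): Centre (31 mm above the underside) of the white-capped vial in the block's well at y = +34 mm; leave it alone.
- vial: The orange-capped vial itself, origin at the centre of its underside.
- bottle_small: Bystander: a small white-bodied bottle with a red screw cap, 45 mm wide, 90 mm tall; origin at the centre of its underside. Leave it alone.
- timer: Bystander: a white bench timer 52x66x16 mm lying flat; origin at the centre of its underside. Leave it alone.

How it is judged:
By the outcome, as a careful person would: the job done as asked, in the order asked, and still so for the second after the job is handed in, while the arm keeps its last pose, push and grip.
It also fails if it takes over 67 s, if anything falls off the work surface, if the arm or the gripper's body presses on something with over 40 N, if the wrist force passes 120 N, or if a joint passes its speed limit or range.

## Working session

There is one attempt and no reset: what is moved stays moved. The work goes in short steps, Python scripts to look and compute and a tool call to move; the robot and the scene stay as the last step left them, time stands still between calls to the robot, and variables do not carry over. Pictures are saved under pics/ and viewed, at most 10 in all, crops included, and the job is handed in when it is done.

Besides the shell and the picture viewer there is one more tool, called by a JSON object that holds its "method" and its "body", one argument or row to a line. jog_arm: Moves the arm, as the interface text tells. Its arguments: {"type":"object","properties":{"series":{"type":"array"},"grip_force":{"type":"number"}},"required":["series"]}

```bash
mkdir -p pics; cat > h.py <<'E'
import numpy as np, cv2
from bench import sensors, capture, hand_in, boxes_of, place_of, manip
def snap(n,f=None):
    c=capture(n)
    if f: cv2.imwrite('pics/'+f,c['frame'][:,:,::-1])
    return c
def at_z(c,rc,z):
    T=np.array(c['world_from_camera']);K=np.array(c['mtx'])
    d=T[:3,:3]@np.linalg.solve(K,[rc[1],rc[0],1.]);o=T[:3,3]
    return o+d*(z-o[2])/d[2]
E
python3 - <<'E'
from h import *
s=sensors.read_state();print(s['position'],s['eef_rot'],s['width'],s['clock'],manip.tcp_to_grasp)
Z=dict(vial_center=39,stand=0,empty_well=45,block=0,cover=0,cover_grip=35,thread0=85,thread2=85,cover_hole0=0,cover_hole2=0,vial_b_center=46,bottle_small=0,timer=0)
for n in('top','side'):
    c=snap(n,n+'0.png');print(n,np.round(c['world_from_camera'],2).tolist())
    for t,z in Z.items():
        print(t,[(np.round(p['centre']).tolist(),round(p['confidence'],2),np.round(at_z(c,p['centre'],z)).tolist()) for p in place_of(n,t)[:4]])
E
```

```text
[229.3383423  607.95702237 403.58576719] [-3.47313016e-04  1.79417599e-01  9.83772521e-01 -9.11833493e-04] 1.0033079730699543 0.0 154.70000000000002
top [[-0.05, -0.97, 0.23, 249.19], [-1.0, 0.05, -0.01, 54.91], [-0.0, -0.23, -0.97, 1450.22], [0.0, 0.0, 0.0, 1.0]]
vial_center [([220.0, 297.0], 0.45, [524.0, 131.0, 39.0])]
stand [([223.0, 291.0], 0.62, [523.0, 150.0, 0.0])]
empty_well [([174.0, 362.0], 0.75, [648.0, -61.0, 45.0])]
block [([175.0, 361.0], 0.62, [656.0, -62.0, 0.0])]
cover [([256.0, 239.0], 0.71, [433.0, 302.0, 0.0])]
cover_grip [([178.0, 355.0], 0.34, [640.0, -41.0, 35.0])]
thread0 [([180.0, 345.0], 0.86, [621.0, -10.0, 85.0]), ([161.0, 386.0], 0.78, [672.0, -128.0, 85.0]), ([255.0, 235.0], 0.55, [425.0, 298.0, 85.0])]
thread2 [([180.0, 345.0], 0.86, [621.0, -10.0, 85.0]), ([161.0, 386.0], 0.78, [672.0, -128.0, 85.0]), ([255.0, 235.0], 0.55, [425.0, 298.0, 85.0])]
cover_hole0 [([249.0, 264.0], 0.63, [449.0, 231.0, 0.0]), ([160.0, 374.0], 0.61, [701.0, -104.0, 0.0]), ([262.0, 220.0], 0.6, [420.0, 356.0, 0.0])]
cover_hole2 [([249.0, 264.0], 0.63, [449.0, 231.0, 0.0]), ([
[... 1171 characters left out ...]

thread2 [([207.0, 354.0], 0.82, [632.0, 1.0, 85.0]), ([226.0, 382.0], 0.8, [684.0, -118.0, 85.0]), ([200.0, 284.0], 0.74, [450.0, 58.0, 85.0]), ([236.0, 378.0], 0.35, [667.0, -163.0, 85.0])]
cover_hole0 [([207.0, 290.0], 0.95, [455.0, 213.0, 0.0]), ([190.0, 282.0], 0.9, [417.0, 360.0, 0.0]), ([197.0, 287.0], 0.29, [440.0, 294.0, 0.0])]
cover_hole2 [([207.0, 290.0], 0.95, [455.0, 213.0, 0.0]), ([190.0, 282.0], 0.9, [417.0, 360.0, 0.0]), ([197.0, 287.0], 0.29, [440.0, 294.0, 0.0])]
vial_b_center [([238.0, 376.0], 0.58, [675.0, -99.0, 46.0])]
bottle_small [([221.0, 373.0], 0.95, [698.0, 95.0, 0.0])]
timer [([295.0, 421.0], 0.97, [743.0, -258.0, 0.0]), ([236.0, 375.0], 0.42, [689.0, 2.0, 0.0])]
```

```bash
python3 - <<'E'
import cv2
t=cv2.imread('pics/top0.png')[120:290,180:450];s=cv2.imread('pics/side0.png')[150:310,230:450]
cv2.imwrite('pics/a.png',cv2.resize(t,(800,504),interpolation=cv2.INTER_CUBIC))
cv2.imwrite('pics/b.png',cv2.resize(s,(800,582),interpolation=cv2.INTER_CUBIC))
E
```

```text
(no output)
```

View pics/a.png

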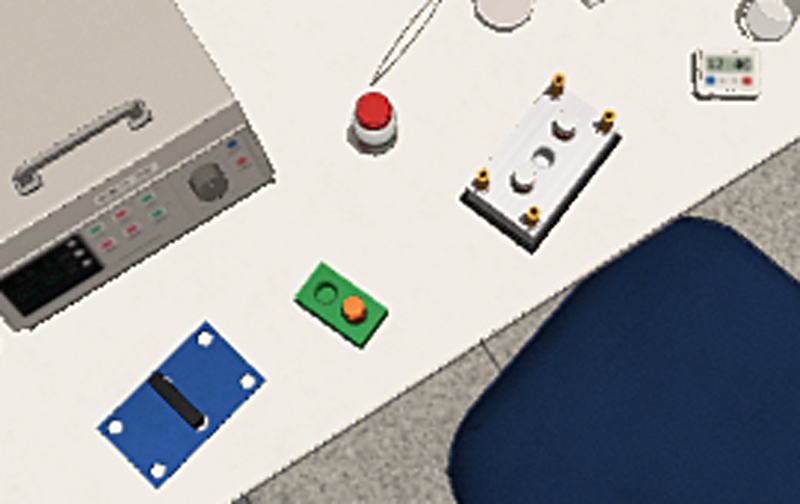

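View pics/b.png

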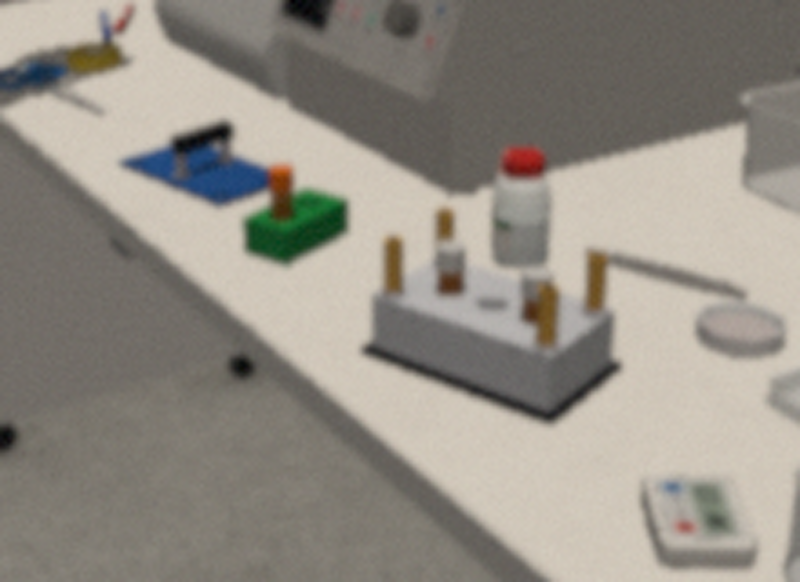

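```bash
cat >> h.py <<'E'
from scipy.optimize import least_squares
def proj(c,P):
    T=np.linalg.inv(np.array(c['world_from_camera']));q=(T[:3,:3]@np.atleast_2d(P).T+T[:3,3:])
    q=np.array(c['mtx'])@q;return (q[:2]/q[2]).T   # col,row
def cyl(c,x,y,z0,z1,r):
    a=np.linspace(0,2*np.pi,48,endpoint=False)
    P=np.array([[x+r*np.cos(t),y+r*np.sin(t),z] for z in(z0,z1) for t in a])
    h=cv2.convexHull(proj(c,P).astype(np.float32));m=cv2.moments(h);return np.array([m['m10'],m['m01']])/m['m00']
def blobs(c,lo,hi,roi,amin=4):
    r0,r1,c0,c1=roi;S=4
    im=cv2.resize(c['frame'],None,fx=S,fy=S,interpolation=cv2.INTER_CUBIC)
    m=cv2.inRange(cv2.cvtColor(im,cv2.COLOR_RGB2HSV),lo,hi)
    k=np.zeros_like(m);k[r0*S:r1*S,c0*S:c1*S]=m[r0*S:r1*S,c0*S:c1*S]
    n,l,st,ce=cv2.connectedComponentsWithStats(k)
    o=[((ce[i]+.5)/S-.5,st[i][4]/S**2) for i in range(1,n) if st[i][4]/S**2>=amin]
    return sorted(o,key=lambda b:-b[1]),k
def fitpts(cs,obs,pred,x0):
    f=lambda p:np.concatenate([(pred(c,p)-o).ravel() for c,o in zip(cs,obs)])
    s=least_squares(f,x0);return s.x,np.abs(s.fun).max()
def block_posts(c,p):
    R=np.array([[np.cos(p[2]),-np.sin(p[2])],[np.sin(p[2]),np.cos(p[2])]])
    return np.array([cyl(c,*(R@v+p[:2]),45,85,6.5) for v in np.array([[30,60],[30,-60],[-30,60],[-30,-60]])])
def match(pred,b):
    b=np.array([x for x,_ in b]);return np.array([b[np.argmin(np.linalg.norm(b-q,axis=1))] for q in pred])
E
python3 - <<'E'
from h import *
T,S=capture('top'),capture('side')
roi={'top':(135,215,330,400),'side':(195,260,320,410)}
br=((12,110,60),(30,255,255))
p0=np.array([648,-66,-0.0])
th=np.array([672,-128])-np.array([621,-10]);print('diag',np.linalg.norm(th))
B={}
for n,c in(('top',T),('side',S)):
    B[n],_=blobs(c,*br,roi[n]);print(n,[(np.round(x,1).tolist(),round(a,1)) for x,a in B[n]])
# yaw guess from long axis: posts along ~(-.57..)
best=None
for yaw in np.linspace(-1.5,1.5,31):
    e=sum(np.abs(match(block_posts(c,[*p0[:2],yaw]),B[n])-block_posts(c,[*p0[:2],yaw])).sum() for n,c in(('top',T),('side',S)))
    if best is None or e<best[0]:best=(e,yaw)
p=np.array([*p0[:2],best[1]])
for cs,ns in(((T,),('top',)),((S,),('side',)),((T,S),('top','side'))):
    q=p
    for _ in range(4):
        q,r=fitpts(cs,[match(block_posts(c,q),B[n]) for c,n in zip(cs,ns)],block_posts,q)
    print(ns,np.round(q,3),'res',round(r,2))
# vial cap top z 70, cap 54..70 (side: orange; includes amber? )
for n,c,r in(('top',T,(200,245,270,330)),('side',S,(190,225,295,320))):
    b,_=blobs(c,(5,170,190),(16,255,255),r);print(n,b[:2])
    q,e=fitpts((c,),[b[0][0]],lambda c,p:cyl(c,*p,54,70,10),[515,140]);print('cap',q,e)
# plate & stand rectified (top)
def rect(c,lo,hi,roi,z):
    _,k=blobs(c,lo,hi,roi,50);cs,_=cv2.findContours(k,cv2.RETR_EXTERNAL,cv2.CHAIN_APPROX_NONE)
    h=max(cs,key=cv2.contourArea)[:,0]
    w=np.array([at_z(c,((y+.5)/4-.5,(x+.5)/4-.5),z)[:2] for x,y in h],np.float32);return cv2.minAreaRect(w)
print('plate',rect(T,(100,120,60),(125,255,255),(220,290,205,280),5))
print('stand',rect(T,(50,100,60),(80,255,255),(200,245,270,320),30))
for n,c,r in(('top',T,(235,270,225,255)),('side',S,(175,202,270,298))):
    k=blobs(c,(0,0,0),(180,255,60),r)[0];print(n,'dark',k[:3])
# plate holes top
b,_=blobs(T,(0,0,190),(180,60,255),(228,283,212,270),4);print([(np.round(x,1).tolist(),round(a,1),np.round(at_z(T,x[::-1],2.5),1).tolist()) for x,a in b if a<80])
E
```

```text
diag 128.5496013218244
top [([367.7, 148.3], np.float64(26.3)), ([384.5, 160.4], np.float64(24.7)), ([342.4, 180.1], np.float64(21.6)), ([359.3, 192.6], np.float64(21.3))]
side [([379.3, 235.7], np.float64(74.9)), ([393.5, 226.6], np.float64(48.3)), ([337.7, 222.3], np.float64(41.1)), ([352.0, 211.1], np.float64(18.4)), ([353.5, 227.3], np.float64(14.1))]
('top',) [652.568 -65.633   0.865] res 0.05
('side',) [652.366 -64.278   0.844] res 3.09
('top', 'side') [652.198 -65.978   0.864] res 3.45
top [(array([298.87586059, 223.1422117 ]), np.float64(36.3125))]
cap [508.97005442 124.3144357 ] 0.00033650900439852194
side []Traceback (most recent call last):
  File "<stdin>", line 24, in <module>
IndexError: list index out of range
```

```bash
python3 - <<'E'
from h import *
T,S=capture('top'),capture('side')
for lo in((3,150,120),(3,130,150)):
    b,_=blobs(S,lo,(20,255,255),(190,225,295,320));print(b[:2])
    if b: print('capS',fitpts((S,),[b[0][0]],lambda c,p:cyl(c,*p,54,70,10),[515,140])[0])
b,_=blobs(T,(3,130,120),(20,255,255),(200,245,270,330));print('capT',b,fitpts((T,),[b[0][0]],lambda c,p:cyl(c,*p,54,70,10),[515,140])[0])
# side: three clear posts
br=((12,110,60),(30,255,255));b,_=blobs(S,*br,(195,260,320,410));q=block_posts(S,[652.6,-65.6,.865]);print(np.round(q,1).tolist())
def rect(c,lo,hi,roi,z):
    _,k=blobs(c,lo,hi,roi,50);cs,_=cv2.findContours(k,cv2.RETR_EXTERNAL,cv2.CHAIN_APPROX_NONE)
    h=max(cs,key=cv2.contourArea)[:,0]
    w=np.array([at_z(c,((y+.5)/4-.5,(x+.5)/4-.5),z)[:2] for x,y in h],np.float32);return cv2.minAreaRect(w)
print('plate',rect(T,(100,120,60),(125,255,255),(220,290,205,280),5))
print('stand',rect(T,(50,100,60),(80,255,255),(200,245,270,320),30))
for n,c,r in(('top',T,(235,270,225,255)),('side',S,(175,202,270,298))):
    k=blobs(c,(0,0,0),(180,255,60),r)[0];print(n,'dark',k[:3])
b,_=blobs(T,(0,0,190),(180,60,255),(228,283,212,270),4);print([(np.round(x,1).tolist(),round(a,1),np.round(at_z(T,x[::-1],2.5),1).tolist()) for x,a in b if a<80])
E
```

```text
[(array([306.49404762, 197.94812925]), np.float64(18.375))]
capS [508.01473473 134.2457852 ]
[(array([306.81089744, 196.57051282]), np.float64(9.75))]
capS [509.32224877 139.96956518]
capT [(array([298.92744253, 223.36637931]), np.float64(43.5))] [508.32800755 124.19193661]
[[351.7, 214.5], [393.3, 227.1], [337.5, 222.4], [380.1, 236.3]]
plate ((432.724853515625, 296.2720642089844), (83.13172912597656, 144.6875762939453), 43.12718200683594)
stand ((518.1408081054688, 137.99539184570312), (80.46034240722656, 45.05302810668945), 50.93791580200195)
top dark [(array([239.11334339, 254.66010697]), np.float64(113.9375))]
side dark [(array([284.83338184, 187.95794529]), np.float64(53.6875))]
[([248.7, 233.8], np.float64(14.9), [495.9, 273.5, 2.5]), ([233.0, 278.3], np.float64(14.9), [370.4, 319.8, 2.5]), ([263.2, 248.3], np.float64(14.4), [451.7, 232.5, 2.5]), ([218.6, 263.7], np.float64(14.0), [414.0, 360.6, 2.5]), ([248.5, 262.8], np.float64(5.8), [412.1, 275.3, 2.5])]
```

```bash
cat > plan.py <<'E'
import sys,numpy as np
from scipy.spatial.transform import Rotation as Ro
from bench import sensors,manip
def plan(x,y,z,head):
    s=sensors.read_state();p=np.array(s['position']);w,a,b,c=s['eef_rot'];R=Ro.from_quat([a,b,c,w]).as_matrix()
    h=np.radians(head);Y=np.array([np.cos(h),np.sin(h),0]);Z=np.array([0,0,-1.]);D=np.c_[np.cross(Y,Z),Y,Z]
    t=np.array([x,y,z+manip.tcp_to_grasp])
    print('cm',np.round(R.T@(t-p)/10,2),'deg',np.round(np.degrees(Ro.from_matrix(R.T@D).as_rotvec()),2),'t',round(s['clock'],2),'w',round(s['width'],3),'F',np.round(s['contact_force'],1),'g',round(s['grip_force'],1))
    g=p+R[:,2]*manip.tcp_to_grasp;print('grasp at',np.round(g,1),'head',round(np.degrees(np.arctan2(R[1,1],R[0,1])),2),'q',np.round(s['joints'],2))
if __name__=='__main__': plan(*map(float,sys.argv[1:5]))
E
python3 plan.py 508 124 140 49.6
```

```text
cm [-43.15 -35.46  11.  ] deg [-0.    0.   19.73] t 1.6 w 1.004 F [ 0.6  0.1 -0.3] g 0.0
grasp at [229.5 608.2 250. ] head 69.33 q [ 1.04  0.25  1.56 -0.    1.34 -0.17]
```

{"method": "jog_arm", "body": {
  "series": [
    [[0,-4.8,-4,1,0,0,5],[0,-9.6,-8,2,0,0,10],[0,-14.4,-12,3,0,0,15],[0,-19.2,-16,4,0,0,19.7],[0,-24,-20,5,0,0,19.7]]
  ],
  "grip_force": 40
}}

```text
clock: 2.22
position: [382.1, 337.9, 355.4]
eef_rot: [0.0, 0.345, 0.939, 0.0]
contact_force: [0.7, 0.0, 0.2]
width: 0.999
grip_force: 0.0
```

```bash
python3 plan.py 508 124 140 49.6
```

```text
cm [-23.44  -8.15   6.07] deg [0.06 0.02 0.02] t 2.23 w 0.999 F [0.7 0.  0.2] g 0.0
grasp at [382.3 338.  200.7] head 49.62 q [ 0.5  -0.03  1.95 -0.    1.22 -0.36]
```

{"method": "jog_arm", "body": {
  "series": [
    [[0,-5.8,-2,1.5,0,0,0],[0,-11.6,-4,3,0,0,0],[0,-17.4,-6,4.5,0,0,0],[0,-23.2,-8.1,6,0,0,0],[0,-23.2,-8.1,6,0,0,0]]
  ]
}}

```text
clock: 2.85
position: [507.1, 124.5, 294.5]
eef_rot: [-0.0, 0.348, 0.938, -0.0]
contact_force: [-0.0, 0.4, -0.3]
width: 1.0
grip_force: 0.0
```

```bash
python3 plan.py 508 124 62 49.6; python3 - <<'E'
from h import *
for n in('top','side'):
    c=snap(n)
    a=c['frame'][180:260,260:360] if n=='top' else c['frame'][150:230,270:370]
    cv2.imwrite(f'pics/c_{n}.png',a[:,:,::-1])
a=np.hstack([cv2.imread(f'pics/c_{n}.png') for n in('top','side')])
cv2.imwrite('pics/c.png',cv2.resize(a,(800,320),interpolation=cv2.INTER_CUBIC))
E
```

```text
cm [-0.11  0.03  7.78] deg [-0.06 -0.04 -0.29] t 2.85 w 1.0 F [-0.   0.4 -0.3] g 0.0
grasp at [506.9 124.4 139.8] head 49.31 q [ 0.02  0.08  1.96 -0.    1.1  -0.84]
```

View pics/c.png

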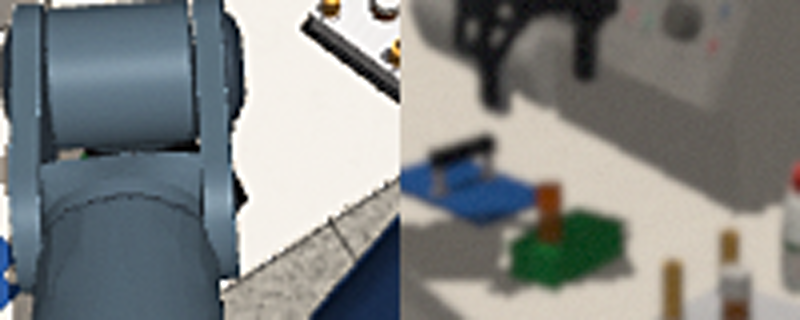

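{"method": "jog_arm", "body": {
  "series": [
    [[0,-0.1,0,3,0,0,0],[0,-0.1,0,6,0,0,0],[0,-0.1,0,7.8,0,0,0],[0,-0.1,0,7.8,0,0,0],[150,-0.1,0,7.8,0,0,0]]
  ]
}}

```text
clock: 3.58
position: [507.1, 127.5, 218.5]
eef_rot: [0.001, 0.345, 0.939, 0.0]
contact_force: [-0.2, 0.1, 0.2]
width: 0.816
grip_force: 0.0
```

{"method": "jog_arm", "body": {
  "series": [
    [[255,0,0,0,0,0,0],[255,0,0,0,0,0,0],[255,0,0,0,0,0,0],[255,0,0,0,0,0,0],[255,0,0,0,0,0,0]]
  ]
}}

```text
clock: 4.2
position: [506.9, 126.9, 217.8]
eef_rot: [0.0, 0.345, 0.939, 0.0]
contact_force: [-0.7, -1.5, 5.5]
width: 0.208
grip_force: 39.0
```

```bash
python3 plan.py 508 124 125 49.6
```

```text
cm [-0.28 -0.15 -6.19] deg [0.02 0.04 0.03] t 4.2 w 0.208 F [-0.7 -1.5  5.5] g 39.0
grasp at [507.  126.9  63.1] head 49.63 q [ 0.03  0.21  1.99 -0.    0.95 -0.84]
```

{"method": "jog_arm", "body": {
  "series": [
    [[255,0,0,-1.5,0,0,0],[255,0,0,-3.5,0,0,0],[255,0,0,-6,0,0,0],[255,0,0,-9,0,0,0],[255,0,0,-9,0,0,0]]
  ]
}}

```text
clock: 4.82
position: [507.4, 127.1, 310.3]
eef_rot: [0.003, 0.345, 0.939, 0.001]
contact_force: [0.0, -0.5, 0.3]
width: 0.208
grip_force: 39.1
```

```bash
python3 - <<'E'
from h import *
c=snap('side');cv2.imwrite('pics/d.png',cv2.resize(c['frame'][140:220,270:370,::-1],(800,600),interpolation=cv2.INTER_CUBIC))
s=sensors.read_state();print(s['position'],s['width'],s['grip_force'],s['contact_force'])
p=s['position'];print(proj(c,[[p[0],p[1],p[2]-154.7+k] for k in(0,8,-8,-54)]))
E
python3 plan.py 652.6 -65.6 150 49.6
```

```text
[506.73290402 127.08478949 308.43180678] 0.20768555666576258 39.062363812699914 [-0.36371396 -0.85152131 -1.03486831]
[[304.90236586 167.09448314]
 [304.81941193 164.32024835]
 [304.9848574  169.85325436]
 [305.45040136 185.42247847]]
cm [-23.59  -5.23   0.41] deg [0.1  0.1  0.03] t 4.88 w 0.208 F [-0.4 -0.9 -1. ] g 39.1
grasp at [507.1 127.1 153.7] head 49.63 q [ 0.03  0.06  1.96  0.    1.13 -0.84]
```

View pics/d.png

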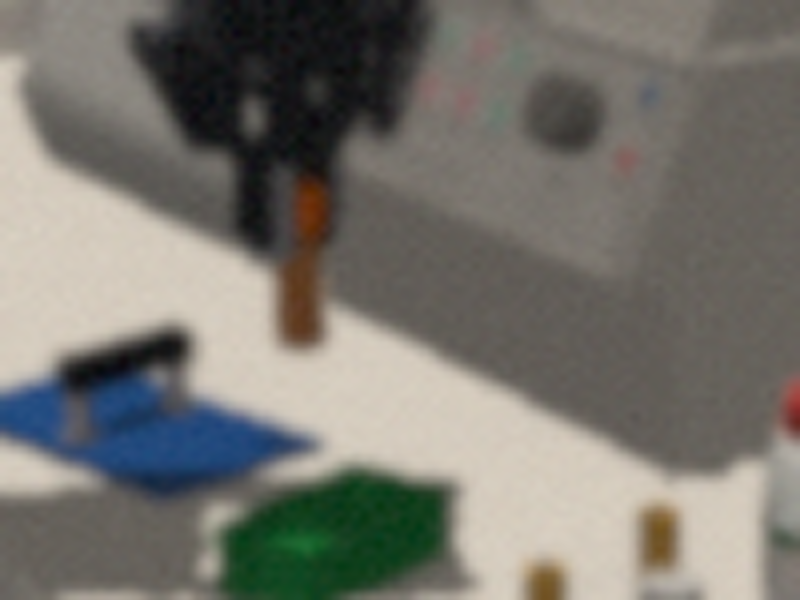

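{"method": "jog_arm", "body": {
  "series": [
    [[255,-3,-0.6,-0.6,0,0,0],[255,-8,-1.6,-0.6,0,0,0],[255,-14,-3.1,-0.6,0,0,0],[255,-19,-4.2,-0.6,0,0,0],[255,-22,-5,-0.6,0,0,0]]
  ]
}}

```text
clock: 5.5
position: [642.3, -55.7, 311.3]
eef_rot: [-0.001, 0.346, 0.938, -0.0]
contact_force: [0.4, -0.1, -0.4]
width: 0.208
grip_force: 39.1
```

{"method": "jog_arm", "body": {
  "series": [
    [[255,-1.2,-0.2,0,0,0,0],[255,-1.2,-0.2,0,0,0,0],[255,-1.2,-0.2,0,0,0,0],[255,-1.2,-0.2,0,0,0,0],[255,-1.2,-0.2,0,0,0,0]]
  ]
}}

```text
clock: 6.12
position: [649.4, -62.2, 313.5]
eef_rot: [0.0, 0.345, 0.939, 0.0]
contact_force: [0.8, -0.3, -0.3]
width: 0.206
grip_force: 39.1
```

```bash
python3 - <<'E'
from h import *
c=snap('side');S=capture('side')
cv2.imwrite('pics/e.png',cv2.resize(c['frame'][165:265,310:430,::-1],(720,600),interpolation=cv2.INTER_CUBIC))
s=sensors.read_state();g=np.array(s['position']);g[2]-=154.7
print('grasp',g,s['joints'])
b,_=blobs(c,(3,100,30),(25,255,255),(150,270,320,410));print([(np.round(x,1).tolist(),round(float(a),1)) for x,a in b])
for k in(0,-2,-4,-6):
    v=g+np.array([-.76,.65,0])*k
    print(k,'body',cyl(c,v[0],v[1],g[2]-54,g[2]-15,9),'bottom',proj(c,[v-[0,0,54]]))
print('posts',block_posts(c,[652.6,-65.6,.865]))
E
python3 plan.py 649.7 -63.1 160 49.6
```

```text
grasp [649.48902671 -62.47499342 158.76320607] [-2.69332098e-01  3.40860998e-01  1.61476099e+00 -2.23474900e-05
  1.18583991e+00 -1.13602957e+00]
[([367.1, 197.2], 126.3), ([379.1, 235.6], 85.7), ([393.6, 226.6], 54.0), ([337.6, 223.0], 46.2), ([353.6, 227.7], 29.6), ([351.9, 211.5], 23.7)]
0 body [364.28425797 201.40409185] bottom [[364.04067762 209.06178043]]
-2 body [364.99830346 201.59846726] bottom [[364.74864875 209.26464235]]
-4 body [365.71422608 201.79335488] bottom [[365.45847138 209.46803481]]
-6 body [366.43205399 201.98875873] bottom [[366.17015279 209.67195987]]
posts [[351.7358589  214.52765739]
 [393.3240631  227.10096796]
 [337.54153743 222.43859929]
 [380.07574413 236.30059683]]
cm [-0.06 -0.03 -0.12] deg [0.   0.01 0.06] t 6.22 w 0.204 F [-0.1 -1.  -0.7] g 39.1
grasp at [649.5 -62.5 158.8] head 49.66 q [-0.27  0.34  1.61 -0.    1.19 -1.14]
```

View pics/e.png

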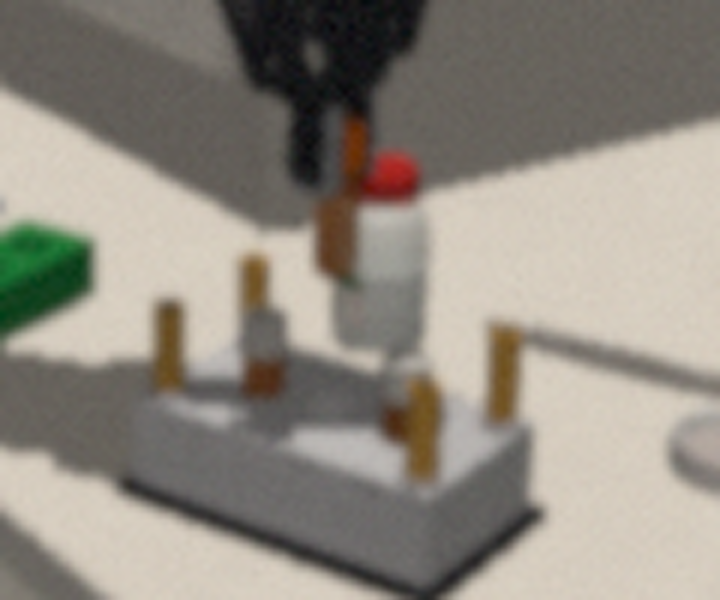

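{"method": "jog_arm", "body": {
  "series": [
    [[255,0,0,2,0,0,0],[255,0,0,4,0,0,0],[255,0,0,5.3,0,0,0],[255,0,0,6,0,0,0],[255,0,0,6.4,0,0,0]]
  ]
}}

```text
clock: 6.85
position: [649.7, -62.9, 248.9]
eef_rot: [-0.0, 0.345, 0.939, -0.0]
contact_force: [0.5, 0.8, 0.6]
width: 0.206
grip_force: 39.1
```

{"method": "jog_arm", "body": {
  "series": [
    [[255,0,0,0.2,0,0,0],[255,0,0,0.4,0,0,0],[255,0,0,0.6,0,0,0],[255,0,0,0.8,0,0,0],[255,0,0,0.8,0,0,0]]
  ]
}}

```text
clock: 7.48
position: [649.5, -62.9, 241.1]
eef_rot: [-0.0, 0.345, 0.939, -0.0]
contact_force: [0.0, -0.4, 0.4]
width: 0.207
grip_force: 39.1
```

```bash
python3 plan.py 649.5 -62.5 69 49.6
python3 - <<'E'
from h import *
c=snap('side');cv2.imwrite('pics/f.png',cv2.resize(c['frame'][165:265,310:430,::-1],(720,600),interpolation=cv2.INTER_CUBIC))
E
```

```text
cm [0.03 0.02 1.74] deg [-0.01 -0.02  0.03] t 7.47 w 0.207 F [ 0.  -0.4  0.4] g 39.1
grasp at [649.5 -62.8  86.4] head 49.63 q [-0.27  0.43  1.64 -0.    1.07 -1.14]
```

View pics/f.png

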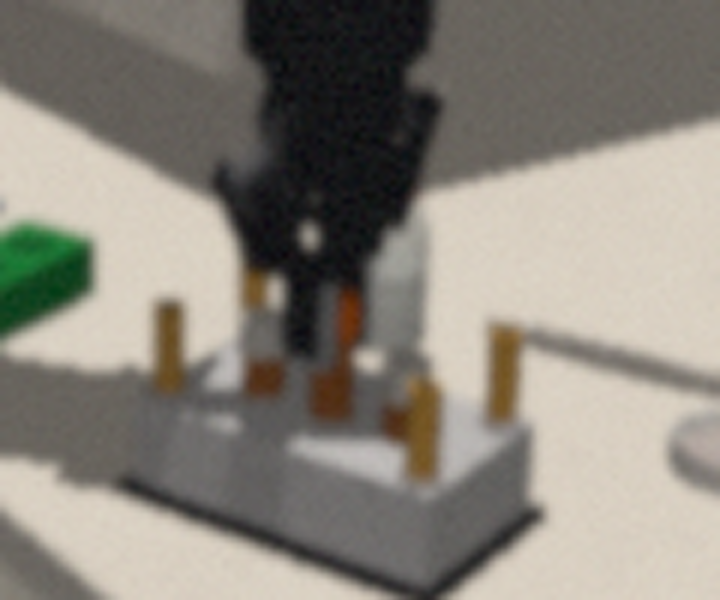

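Vial is in the well's mouth (foot at about px (365,234), between its neighbours), with no contact force. Lowering the rest.

{"method": "jog_arm", "body": {
  "series": [
    [[255,0,0,0.4,0,0,0],[255,0,0,0.8,0,0,0],[255,0,0,1.1,0,0,0],[255,0,0,1.4,0,0,0],[255,0,0,1.5,0,0,0]]
  ]
}}

```text
clock: 8.15
position: [649.5, -62.9, 226.0]
eef_rot: [-0.0, 0.345, 0.939, -0.0]
contact_force: [-0.5, 0.1, -0.2]
width: 0.21
grip_force: 39.1
```

{"method": "jog_arm", "body": {
  "series": [
    [[255,0,0,0.1,0,0,0],[255,0,0,0.15,0,0,0],[255,0,0,0.2,0,0,0],[255,0,0,0.25,0,0,0],[255,0,0,0.25,0,0,0]]
  ]
}}

```text
clock: 8.78
position: [650.0, -63.1, 224.9]
eef_rot: [0.001, 0.345, 0.939, -0.0]
contact_force: [-2.0, -0.9, 5.1]
width: 0.209
grip_force: 39.7
```

{"method": "jog_arm", "body": {
  "series": [
    [[100,0,0,0,0,0,0],[100,0,0,0,0,0,0],[100,0,0,0,0,0,0],[100,0,0,0,0,0,0],[100,0,0,0,0,0,0]]
  ]
}}

```text
clock: 9.4
position: [649.6, -62.9, 223.7]
eef_rot: [-0.0, 0.345, 0.939, -0.0]
contact_force: [0.7, -0.7, -0.3]
width: 0.605
grip_force: 0.0
```

{"method": "jog_arm", "body": {
  "series": [
    [[100,0,0,-1.5,0,0,0],[60,0,0,-4,0,0,0],[0,0,0,-8,0,0,0],[0,0,0,-12,0,0,0],[0,0,0,-14,0,0,0]]
  ]
}}

```text
clock: 10.02
position: [650.1, -63.0, 367.9]
eef_rot: [0.003, 0.345, 0.939, 0.0]
contact_force: [0.1, -0.0, 0.7]
width: 0.998
grip_force: 0.0
```

```bash
python3 - <<'E'
from h import *
c=snap('side');a=c['frame'][165:265,310:430,::-1];cv2.imwrite('pics/g.png',cv2.resize(a,(720,600),interpolation=cv2.INTER_CUBIC))
E
python3 plan.py 433 296.4 130 133.1
```

```text
cm [39.91 13.27  8.25] deg [ -0.14   0.47 -83.46] t 10.07 w 0.999 F [ 1.1 -0.6  2.3] g 0.0
grasp at [651.6 -63.3 214.9] head 49.64 q [-0.27  0.28  1.58 -0.    1.27 -1.14]
```

View pics/g.png

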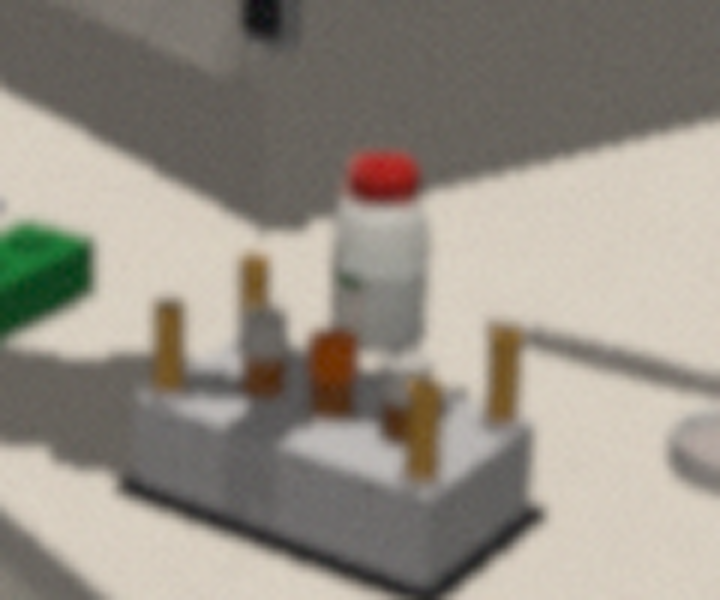

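The orange vial is seated at the same height as its neighbours (cap at px (365,225)). Next is the plate.

{"method": "jog_arm", "body": {
  "series": [
    [[0,5,1.5,0,0,0,-10],[0,10,3.2,0,0,0,-20],[0,15,4.9,0,0,0,-30],[0,20,6.6,0,0,0,-40],[0,25,8.3,0,0,0,-50]]
  ]
}}

```text
clock: 10.7
position: [511.5, 163.5, 362.6]
eef_rot: [-0.001, -0.087, 0.996, 0.0]
contact_force: [0.6, -0.0, -0.7]
width: 1.0
grip_force: 0.0
```

```bash
python3 plan.py 433 296.4 130 133.1
```

```text
cm [ 5.42 14.44  7.8 ] deg [  0.05  -0.1  -33.16] t 10.7 w 1.0 F [ 0.6 -0.  -0.7] g 0.0
grasp at [511.2 163.5 207.9] head 99.94 q [ 0.1   0.02  1.88  0.    1.24 -1.65]
```

{"method": "jog_arm", "body": {
  "series": [
    [[0,1.5,4.5,2,0,0,-10],[0,3,8.5,4,0,0,-20],[0,4.5,12,6,0,0,-30],[0,5.4,14.3,7.8,0,0,-33.4],[0,5.4,14.3,7.8,0,0,-33.4]]
  ]
}}

```text
clock: 11.32
position: [433.9, 294.8, 283.1]
eef_rot: [-0.003, -0.368, 0.93, -0.0]
contact_force: [0.6, 0.2, -0.1]
width: 0.997
grip_force: 0.0
```

{"method": "jog_arm", "body": {
  "series": [
    [[0,0,0,0.5,0,0,0],[0,0,0,1,0,0,0],[0,0,0,1,0,0,0],[0,0,0,1,0,0,0],[0,0,0,1,0,0,0]]
  ]
}}

```text
clock: 11.95
position: [436.0, 294.1, 276.1]
eef_rot: [0.0, -0.367, 0.93, 0.0]
contact_force: [-0.5, -0.0, 0.1]
width: 1.0
grip_force: 0.0
```

```bash
python3 plan.py 433 296.4 35 133.1
```

```text
cm [0.07 0.37 8.64] deg [-0.01  0.03 -0.09] t 11.95 w 1.0 F [-0.5 -0.   0.1] g 0.0
grasp at [436.  294.2 121.4] head 133.01 q [ 0.38  0.12  1.96  0.    1.06 -1.94]
```

{"method": "jog_arm", "body": {
  "series": [
    [[0,0,0.3,2.5,0,0,0],[0,0,0.4,5,0,0,0],[0,0,0.4,7,0,0,0],[0,0,0.4,8.6,0,0,0],[0,0,0.4,8.6,0,0,0]]
  ]
}}

```text
clock: 12.58
position: [432.6, 297.0, 188.7]
eef_rot: [-0.001, -0.367, 0.93, -0.0]
contact_force: [-0.3, -0.2, -0.5]
width: 1.0
grip_force: 0.0
```

```bash
python3 plan.py 433 296.4 35 133.1
```

```text
cm [ 0.01 -0.07 -0.1 ] deg [ 0.05 -0.13 -0.07] t 12.57 w 1.0 F [-0.3 -0.2 -0.5] g 0.0
grasp at [432.3 296.8  34.1] head 133.03 q [ 0.39  0.27  1.98 -0.    0.89 -1.94]
```

{"method": "jog_arm", "body": {
  "series": [
    [[120,0,0,0,0,0,0],[160,0,0,0,0,0,0],[255,0,0,0,0,0,0],[255,0,0,0,0,0,0],[255,0,0,0,0,0,0]]
  ],
  "grip_force": 90
}}

```text
clock: 13.2
position: [433.3, 297.3, 190.4]
eef_rot: [0.0, -0.367, 0.93, -0.0]
contact_force: [-0.9, -1.9, 5.1]
width: 0.145
grip_force: 88.5
```

{"method": "jog_arm", "body": {
  "series": [
    [[255,0,0,0,0,0,0],[255,0,0,0,0,0,0],[255,0,0,0,0,0,0],[255,0,0,-0.5,0,0,0],[255,0,0,-1.5,0,0,0]]
  ]
}}

```text
clock: 13.82
position: [432.5, 296.9, 204.3]
eef_rot: [-0.001, -0.367, 0.93, 0.0]
contact_force: [0.1, 0.6, -1.8]
width: 0.146
grip_force: 87.9
```

{"method": "jog_arm", "body": {
  "series": [
    [[255,0,0,-2,0,0,0],[255,0,0,-5,0,0,0],[255,0,0,-9,0,0,0],[255,0,0,-12.5,0,0,0],[255,0,0,-12.5,0,0,0]]
  ]
}}

```text
clock: 14.45
position: [433.8, 297.6, 333.2]
eef_rot: [0.004, -0.367, 0.93, 0.0]
contact_force: [-0.2, -0.3, -2.4]
width: 0.145
grip_force: 87.8
```

```bash
python3 plan.py 652.6 -65.6 170 139.6
```

```text
cm [  8.8  -41.47   0.9 ] deg [-0.17  0.37 -6.56] t 14.45 w 0.145 F [-0.2 -0.3 -2.4] g 87.8
grasp at [434.8 298.  178.5] head 133.03 q [ 0.39  0.03  1.93  0.    1.17 -1.94]
```

{"method": "jog_arm", "body": {
  "series": [
    [[255,0.5,-2.5,0,0,0,-1],[255,1.4,-6.5,0,0,0,-2.5],[255,2.3,-11,0,0,0,-4],[255,3.3,-15.5,0,0,0,-5.5],[255,4.2,-20,0,0,0,-6.5]]
  ]
}}

```text
clock: 15.08
position: [538.7, 120.9, 327.8]
eef_rot: [-0.001, -0.419, 0.908, 0.001]
contact_force: [0.4, 1.0, -1.2]
width: 0.142
grip_force: 87.9
```

```bash
python3 plan.py 652.6 -65.6 170 139.6
```

```text
cm [  6.8  -20.77   0.27] deg [ 0.14 -0.12 -0.04] t 15.07 w 0.142 F [ 0.4  1.  -1.2] g 87.9
grasp at [538.2 120.9 173.1] head 139.56 q [ 0.02  0.1   1.87  0.    1.17 -2.42]
```

{"method": "jog_arm", "body": {
  "series": [
    [[255,1.4,-4.5,0,0,0,0],[255,2.8,-9,0,0,0,0],[255,4.2,-13.5,0,0,0,0],[255,5.5,-17.5,0,0,0,0],[255,6.4,-20,0,0,0,0]]
  ]
}}

```text
clock: 15.7
position: [649.6, -58.0, 327.3]
eef_rot: [-0.001, -0.418, 0.908, 0.001]
contact_force: [0.0, 0.9, -1.5]
width: 0.141
grip_force: 87.9
```

{"method": "jog_arm", "body": {
  "series": [
    [[255,0.2,-0.3,0,0,0,0],[255,0.2,-0.3,0,0,0,0],[255,0.2,-0.3,0,0,0,0],[255,0.2,-0.3,0,0,0,0],[255,0.2,-0.3,0,0,0,0]]
  ]
}}

```text
clock: 16.32
position: [650.3, -59.1, 329.9]
eef_rot: [0.0, -0.419, 0.908, -0.0]
contact_force: [0.2, -0.1, -2.6]
width: 0.148
grip_force: 88.0
```

```bash
python3 plan.py 652.6 -65.6 130 139.6;python3 - <<'E'
from h import *
i=[]
for n,(r,q) in(('top',(120,310)),('side',(160,310))):
    c=snap(n,n+'p.png');i.append(cv2.resize(c['frame'][r:r+100,q:q+110,::-1],(400,364),interpolation=cv2.INTER_CUBIC))
cv2.imwrite('pics/k.png',np.hstack(i))
E
```

```text
cm [ 0.34 -0.6   4.52] deg [-0.    0.   -0.03] t 16.32 w 0.148 F [ 0.2 -0.1 -2.6] g 88.0
grasp at [650.3 -59.1 175.2] head 139.57 q [-0.26  0.32  1.6   0.    1.21 -2.7 ]
```

View pics/k.png

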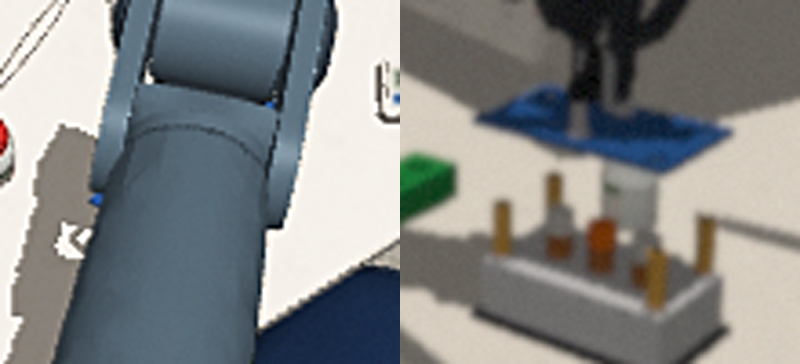

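{"method": "jog_arm", "body": {
  "series": [
    [[255,0.3,-0.6,0,0,0,0],[255,0.3,-0.6,1.2,0,0,0],[255,0.3,-0.6,2.4,0,0,0],[255,0.3,-0.6,3.4,0,0,0],[255,0.3,-0.6,3.8,0,0,0]]
  ]
}}

```text
clock: 17.05
position: [652.7, -65.7, 290.3]
eef_rot: [-0.001, -0.419, 0.908, 0.001]
contact_force: [0.1, 0.5, -1.6]
width: 0.15
grip_force: 88.1
```

{"method": "jog_arm", "body": {
  "series": [
    [[255,0,0,0.2,0,0,0],[255,0,0,0.4,0,0,0],[255,0,0,0.5,0,0,0],[255,0,0,0.5,0,0,0],[255,0,0,0.5,0,0,0]]
  ]
}}

```text
clock: 17.68
position: [653.1, -65.9, 287.0]
eef_rot: [0.0, -0.419, 0.908, -0.0]
contact_force: [-0.4, 0.2, -1.5]
width: 0.141
grip_force: 88.1
```

```bash
python3 plan.py 652.6 -65.6 130 139.6;python3 - <<'E'
from h import *
c=snap('side','sidef.png');f=c['frame']
cv2.imwrite('pics/m.png',cv2.resize(f[175:265,310:430,::-1],(800,600),interpolation=cv2.INTER_CUBIC))
_,k=blobs(c,(100,110,40),(128,255,255),(165,270,310,430),4)
k=cv2.morphologyEx(k,cv2.MORPH_CLOSE,np.ones((5,5)))
pts=np.argwhere(k);hull=cv2.convexHull(pts[:,::-1].astype(np.int32))
ho=(hull[:,0].astype(float)+.5)/4-.5
def model(p):
    x,y,yaw,z=p;R=np.array([[np.cos(yaw),-np.sin(yaw)],[np.sin(yaw),np.cos(yaw)]])
    P=[[*(R@[a,b]+[x,y]),z+h] for a in(-42,42) for b in(-73,73) for h in(0,5)]
    return proj(c,P).astype(np.float32)
def res(p):
    H=cv2.convexHull(model(p));return [cv2.pointPolygonTest(H,(float(a),float(b)),True) for a,b in ho]
x0=[652.6,-65.6,.865,95]
print('res at nominal',np.round([np.mean(res(x0)),np.max(np.abs(res(x0)))],2))
# resample hull evenly
seg=np.vstack([ho,ho[:1]]);L=np.r_[0,np.cumsum(np.linalg.norm(np.diff(seg,axis=0),axis=1))]
t=np.linspace(0,L[-1],200);ho=np.c_[np.interp(t,L,seg[:,0]),np.interp(t,L,seg[:,1])]
for fixz in(93,95,97):
    s=least_squares(lambda p:res([*p,fixz]),x0[:3],x_scale=[1,1,.01],diff_step=1e-4,loss='soft_l1',f_scale=.3);print(fixz,np.round(s.x,3),round(s.cost,2))
s=least_squares(res,x0,x_scale=[1,1,.01,1],diff_step=1e-4,loss='soft_l1',f_scale=.3);print(np.round(s.x,3),round(s.cost,2))
E
```

```text
cm [0.01 0.05 0.23] deg [-0.02  0.01 -0.07] t 17.68 w 0.141 F [-0.4  0.2 -1.5] g 88.1
grasp at [653.1 -65.9 132.3] head 139.53 q [-0.27  0.38  1.62 -0.    1.14 -2.71]
res at nominal [1.41 2.28]
93 [654.018 -56.33    0.837] 46.08
95 [653.023 -60.528   0.856] 49.37
97 [652.283 -64.443   0.845] 52.66
[666.082  13.742   0.841  60.014] 9.3
```

View pics/m.png

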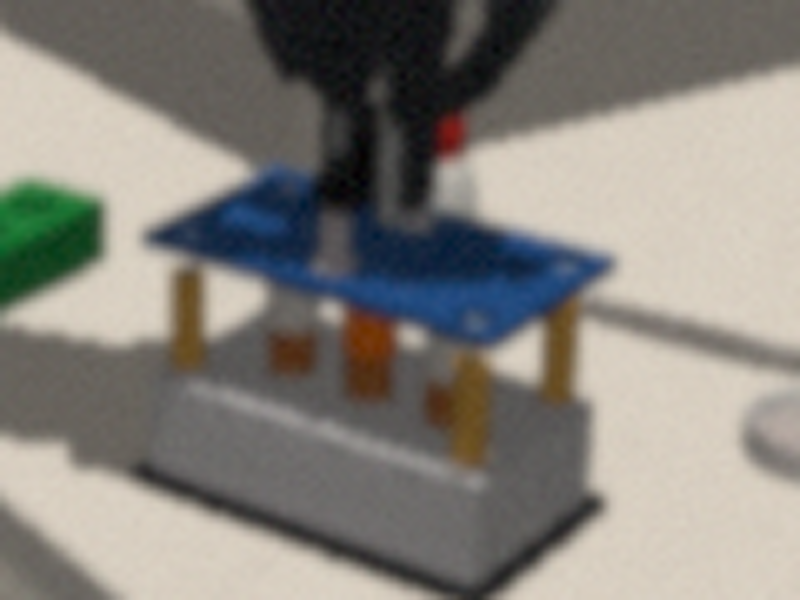

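```bash
python3 - <<'E'
from h import *
c=snap('side');yaw=.865;R=np.array([[np.cos(yaw),-np.sin(yaw)],[np.sin(yaw),np.cos(yaw)]])
def z(P):return np.round((proj(c,P)+.5-[310,175])*6.667).tolist()
S=[(30,60),(-30,60),(-30,-60),(30,-60)]
ctr=np.array([653.1,-65.9])
for u in(95,97.5):
    print(u,'holes top',z([[*(R@v+ctr),u+5] for v in S]),'corners',z([[*(R@[a*42/30,b*73/60]+ctr),u+5] for a,b in S]))
print('posts top',z([[*(R@v+[652.6,-65.6]),85] for v in S]),'base',z([[*(R@v+[652.6,-65.6]),45] for v in S]))
E
```

```text
95 holes top [[285.0, 183.0], [189.0, 232.0], [477.0, 319.0], [566.0, 261.0]] corners [[275.0, 166.0], [140.0, 234.0], [492.0, 341.0], [616.0, 259.0]]
97.5 holes top [[285.0, 176.0], [189.0, 226.0], [477.0, 312.0], [567.0, 254.0]] corners [[275.0, 160.0], [140.0, 227.0], [492.0, 335.0], [616.0, 253.0]]
posts top [[282.0, 219.0], [187.0, 270.0], [473.0, 359.0], [562.0, 300.0]] base [[281.0, 315.0], [187.0, 369.0], [468.0, 465.0], [556.0, 401.0]]
```

Side view: the holes at px (353,203), (339,210), (381,223) and (395,215) lie within about 1 mm of the prediction over the posts. The plate is level and about 11 mm above them, so I'm making one small final trim.

{"method": "jog_arm", "body": {
  "series": [
    [[255,0,0.05,0.1,0,0,0],[255,0,0.05,0.1,0,0,0],[255,0,0.05,0.1,0,0,0],[255,0,0.05,0.1,0,0,0],[255,0,0.05,0.1,0,0,0]]
  ]
}}

```text
clock: 18.4
position: [652.6, -65.5, 285.8]
eef_rot: [0.0, -0.419, 0.908, -0.0]
contact_force: [0.0, 0.9, -1.3]
width: 0.152
grip_force: 88.1
```

```bash
python3 plan.py 652.6 -65.6 130 139.6;python3 plan.py 652.6 -65.6 130 139.6
```

```text
cm [ 0.01 -0.    0.11] deg [-0.    0.   -0.07] t 18.4 w 0.152 F [ 0.   0.9 -1.3] g 88.1
grasp at [652.6 -65.5 131.1] head 139.53 q [-0.27  0.38  1.62  0.    1.14 -2.71]
cm [ 0.01 -0.    0.11] deg [-0.    0.   -0.07] t 18.4 w 0.152 F [ 0.   0.9 -1.3] g 88.1
grasp at [652.6 -65.5 131.1] head 139.53 q [-0.27  0.38  1.62  0.    1.14 -2.71]
```

```bash
python3 -c "from bench import hand_in;print(hand_in())"
```

```text
the job is handed in; nothing more can be done
None
```

The job is handed in: the orange-capped vial is seated in the block's middle well and released, and the gripper is holding the cover plate level about 1 cm above the four posts. By my measurements its holes are centred over the threads to within 1–2 mm. It took about 18 of the 67 s; no verdict came back at hand-in.

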